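# Make up two dental laboratory case trays

### The arm

A 7-joint arm with a two-finger parallel gripper is mounted at the origin on the work surface. World frame = base frame: x ahead of the robot, y to its left, z up, the work surface at z = 0. Lengths are in m, angles in rad, forces in N, time in s.
With the tool pointing down it reaches from about 0.4 to 0.85 m from the base axis. Payload 10.4 kg.
Tool frame: the origin (TCP) lies at the very end of the fingers, on their centre line; the grasp point (between the pads) lies r.tcp_to_grasp behind it (r.tcp_to_grasp is the distance from the TCP to the grasp point, in m); z points along the fingers, y is the line along which they close (so a half turn about z gives the same grasp; the last joint's range is limited). The gripper opens to 87 mm and grips with 3 to 60 N. Pads are 19 mm wide; open, the fingers measure 117 mm over their backs; the gripper's body (75 mm by 190 mm) begins 51 mm behind the grasp point.
Start: joints at [1.218, 0.332, -0.065, 1.46, 0.022, 1.35, -0.088], TCP at [0.202, -0.591, 0.223] pointing down, gripper open.
Joint ranges: [-2.6, 2.6], [-0.5, 2.12], [-1.47, 1.34], [0.16, 2.42], [-1.27, 4.41], [0.06, 2.06], [-2.6, 2.6]. Speed limits (rad/s): [2.22, 2.22, 2.79, 2.79, 3.14, 3.14, 3.14].

### API

Orientations are given as a unit quaternion [x, y, z, w].
In Python, from bench import monitor, cams, ticket, r gives the robot as it stands.
- The arm moves only by the shell command python3 -m crank 'ROWS' [OPENING] [FORCE]. ROWS is a JSON object whose one key "steps" holds a list of rows, each a list of 2 entries, a list of its own where there are three numbers: the shift along the world's x, y, z in units of 25 mm (1.0 is 25 mm), then the turn, a rotation vector about the world's x, y, z in units of 5 degrees (1.0 is 5 degrees). In form: {"steps": [[[x, y, z], [ax, ay, az]], ...]}. A call has 1 to 10 rows; each row shifts and turns the commanded pose from where the row before left it; what a row does not reach is not made up. A row lasts 1/12 s, in which the tool goes at most 41.7 mm and 7.16 degrees, less where a joint would pass 70% of its speed; a pose out of reach is approached as far as the arm can. A call is refused whole if a number of a shift passes 1 or a number of a turn 1, either way. A call with a gripper value outside its range is refused whole. OPENING is the finger opening in mm, from 0 to 87, set as the call begins (- or left out, the last holds). The fingers move at their own pace and stop on an object; FORCE is the grip in N (left out, the last holds). Time passes only in rows, so rows that do not move let the fingers close. It gives the time, the measured TCP pose, the force, the opening and the grip force at its end, in the units of the state.
- monitor.read_state(): the state, without advancing time (a new reading comes with each control period).
- cams.camera(name): name is "scene" or "side" or "wrist"; returns a dict with "pixels" (400x640x3 uint8, blue, green, red), "z_map" (400x640 float32, m along the optical axis (not along the pixel's ray), 0 where there is no reading), "vfov" (degrees; the focal length in pixels is half the picture's height over the tangent of half this angle, whatever the lens; pixels are square), "cx", "cy" (the principal point, pixels), "T" (4x4, takes a point from camera to world coordinates). Camera axes: x right, y up, looking along -z (the intrinsics and any distortion apply to the point x, -y, -z); pixel columns grow to the right and rows downward; lengths in m; the calibration is good to about 2 mm. A picture is of the moment at which its call begins.
- ticket.close_job(): hands the job in; it is judged then, once.
The state is a dict: "time": time; "joint_positions": joint angles; "joint_vel": joint speeds; "joint_torque": joint torques, N m; "ee_pos": TCP position; "eef_rot": TCP orientation; "ft_force": force on the tool from outside, world axes, zero at the start; "torque": the same for the moment, N m; "width": finger opening in m; "grip_force": force on a finger pad.
Only numpy, scipy, OpenCV 4.12 (cv2) and the standard library are available. Lean on these libraries where they do the work, as an engineer would, in place of code of your own. Each camera call takes 0.05 s, during which the arm holds its last target. There are 200 camera calls.

### The job

Make up two cases from the stock: in the oblong tray, lay the large plaster model flat in the wide bay and stand the wide casting ring in the narrow bay; in the square tray, lay the small plaster model flat in the narrow bay, and in the wide bay first set down the rubber casting base and let go of it, then stand the narrow casting ring over its stub so that it rests squarely on the base's disc. Everything is to sit flat, teeth and stub upwards. Plaster chips, so set the two models down rather than dropping them, and leave the jar, the cup and the lamp standing where they are.

Things in the scene. Friction and masses are not known exactly. Their poses are not given: they have to be found in the camera images.
- tray_oblong: Blue plastic oblong case tray, 190 (x) x 120 (y) mm, fixed to the bench. Origin: centre of its underside; z up. Floor 3 mm thick, walls 4 mm thick, rim 13 mm above the bench. A 4 mm rib along y, as high as the rim, parts it into a wide bay (inside x = -9 to 91, y = -56 to 56 mm) and a narrow bay (x = -91 to -13 mm, same y).
- tray_square: Blue plastic square case tray, 136 x 136 mm, fixed to the bench. Origin: centre of its underside; z up. Floor 3 mm thick, walls 4 mm thick, rim 13 mm above the bench. A 4 mm rib along y, as high as the rim, parts it into a wide bay (inside x = -10 to 64, y = -64 to 64 mm) and a narrow bay (x = -64 to -14 mm, same y).
- model_full: The large plaster model: a horseshoe dental arch on a five-sided base 26 mm high, 39 mm with the teeth, 0.1 to 0.18 kg. The base is 50 mm wide (y), with parallel flat flanks from x = -28 to +11 mm, a square back at x = -28 and a right-angled point at x = +36 mm. The teeth stand inside its outline. Origin: underside, midway between the flanks; z up. Grip across the flanks.
- model_quad: The small plaster model: one straight row of five teeth on a rectangular base 50 (x) x 28 (y) x 26 mm high, 39 mm with the teeth, 0.05 to 0.1 kg. Origin: centre of its underside; z up. Both pairs of side faces of the base are flat and can be gripped.
- ring_wide: The wide casting ring: plain open steel tube standing on end, 50 mm outside and 44 mm inside diameter, 55 mm high, 0.1 to 0.19 kg. Origin: centre of its lower end; z along the tube, up.
- ring_narrow: The narrow casting ring: plain open steel tube standing on end, 38 mm outside and 32 mm inside diameter, 55 mm high, 0.07 to 0.14 kg. Origin: centre of its lower end; z along the tube, up.
- casting_base: Black rubber casting base: a disc of 56 mm diameter and 10 mm height with a round stub of 26 mm diameter on it from 10 to 24 mm height, tapering to 16 mm diameter at its top, 30 mm above the underside; 0.06 to 0.11 kg. The stub can be gripped. The narrow ring goes over the stub and rests on the disc. Origin: centre of its underside; z up.
- jar: Closed amber glass jar with a white cap, 42 mm diameter, 52 mm high, loose; not part of either case. Origin: centre of its underside.
- cup: Open white ceramic cup, 52 mm across the rim, 40 mm high, loose; not part of either case. Origin: centre of its underside.
- lamp: Small clear glass spirit lamp with brass collar and steel wick tube, 52 mm diameter, 58 mm high, loose and unlit; not part of either case. Origin: centre of its underside.

How it is judged:
By the outcome, as a careful person would: the job done as asked, in the order asked, and still so for the second after the job is handed in, with the robot touching nothing.
It also fails if it takes over 125 s, if anything falls off the work surface, if the arm or the gripper's body presses on something with over 40 N, if the wrist force passes 120 N, or if a joint passes its speed limit or range.

## Working session

There is one attempt and no reset: what is moved stays moved. The work goes in short steps, Python scripts to look and compute and a shell command to move; the robot and the scene stay as the last step left them, time stands still between calls to the robot, and variables do not carry over. Pictures are saved under pics/ and viewed, at most 14 in all, crops included, and the job is handed in when it is done.

```bash
ls; mkdir -p pics
cat > h.py <<'E'
import numpy as np, cv2
from bench import monitor, cams, ticket, r
def shot(n):
    d=cams.camera(n); return d
def cloud(d):
    z=d["z_map"]; h,w=z.shape; f=h/2/np.tan(np.radians(d["vfov"])/2)
    u,v=np.meshgrid(np.arange(w),np.arange(h))
    P=np.stack([(u-d["cx"])/f*z,-(v-d["cy"])/f*z,-z],-1)
    return P@d["T"][:3,:3].T+d["T"][:3,3]
E
python3 - <<'E'
from h import *
s=monitor.read_state(); print(s, r.tcp_to_grasp)
for n in ["scene","side"]:
    d=shot(n); cv2.imwrite(f"pics/{n}0.png",d["pixels"]); np.savez(f"{n}0.npz",**d)
    print(n,d.keys(),d["vfov"],d["cx"],d["cy"],d["T"].round(3), (d["z_map"]>0).mean())
E
```

```text
pics
{'time': 0.0, 'joint_positions': array([ 1.21841137,  0.33284893, -0.0646932 ,  1.46095322,  0.02161404,
        1.34987434, -0.088519  ]), 'joint_vel': array([-5.17070863e-04, -2.06080148e-03,  1.02204669e-03,  6.96718057e-05,
       -1.15584057e-03, -1.46038406e-03,  1.88572898e-05]), 'joint_torque': array([ 1.66335772e-04, -6.23242593e+01,  2.49880267e-02, -3.89897132e+01,
       -6.12506946e-02,  3.97947198e-02,  1.66585755e-04]), 'ee_pos': array([ 0.20226183, -0.59096184,  0.22176256]), 'eef_rot': array([ 9.86435863e-01,  1.64145687e-01, -1.53363226e-04, -6.76800925e-04]), 'ft_force': array([-0.79185044,  0.47115734, -0.23962583]), 'torque': array([ 0.02605492, -0.01411149, -0.01858248]), 'grip_force': 0.0, 'width': 0.08715636210870666} 0.0187
scene dict_keys(['pixels', 'z_map', 'vfov', 'cx', 'cy', 'T']) 56.47217747945664 316.1180286279269 204.29685653887609 [[ 0.636 -0.482  0.603  1.035]
 [ 0.772  0.383 -0.508 -0.424]
 [ 0.014  0.788  0.616  0.526]
 [ 0.     0.     0.     1.   ]] 0.996109375
side dict_keys(['pixels', 'z_map', 'vfov', 'cx', 'cy', 'T']) 53.691837053841006 320.6026015610343 202.65389182365928 [[-0.967  0.154 -0.202  0.404]
 [-0.254 -0.604  0.756  0.57 ]
 [-0.006  0.782  0.623  0.529]
 [ 0.     0.     0.     1.   ]] 0.99600390625
```

View pics/scene0.png

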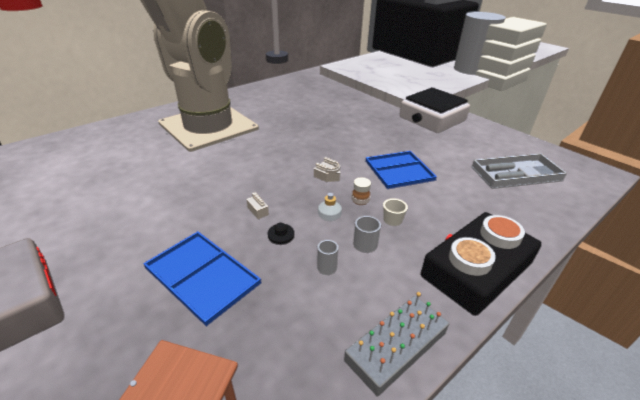

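View pics/side0.png

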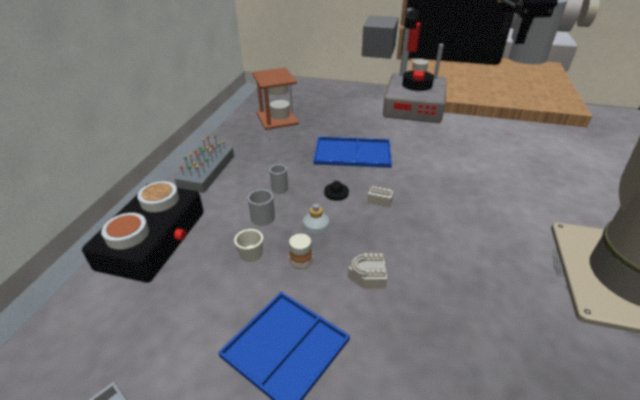

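The scene view shows the oblong tray at (202,275), the square tray at (400,168), the full model at (328,169) and the small model at (257,205). The base is at (281,232), the narrow ring at (327,257) and the wide ring at (366,233). The jar is at (362,190), the lamp at (330,204) and the cup at (395,211). The side view confirms the same layout. Next I'll build a top-down map from both depth clouds.

```bash
cat > m.py <<'E'
from h import *
from scipy import ndimage as nd
out=[]
for n in ["scene","side"]:
    d=dict(np.load(f"{n}0.npz")); P=cloud(d); bgr=d["pixels"].astype(int)
    ok=d["z_map"]>0
    R=ok&(P[...,0]>.25)&(P[...,0]<.95)&(P[...,1]>-.5)&(P[...,1]<.5)
    tab=R&(abs(P[...,2])<.006); A=np.c_[P[tab][:,:2],np.ones(tab.sum())]
    print(n,"table plane",np.linalg.lstsq(A,P[tab][:,2],rcond=None)[0].round(4))
    blue=R&(bgr[...,0]>bgr[...,2]+60)
    L,k=nd.label(blue)
    for i in range(1,k+1):
        m=L==i
        if m.sum()<400: continue
        q=P[m]; top=q[q[:,2]>.009][:,:2]; rc=cv2.minAreaRect((q[:,:2]*1000).astype(np.float32)); print(n,"tray",m.sum(),np.round(rc[0],1),np.round(rc[1],1),round(rc[2],1), np.percentile(q[:,2],[2,98]).round(4))
    o=R&(P[...,2]>.006)&~nd.binary_dilation(blue,iterations=3)&(P[...,2]<.1)
    L,k=nd.label(o)
    for i in range(1,k+1):
        m=L==i
        if m.sum()<120: continue
        q=P[m]; v,u=np.nonzero(m); zt=np.percentile(q[:,2],99); t=q[q[:,2]>zt-.004]
        (c,rad)=cv2.minEnclosingCircle((t[:,:2]*1000).astype(np.float32))
        print(n,"px",int(u.mean()),int(v.mean()),"n",m.sum(),"ztop",zt.round(4),"topmean",t.mean(0)[:2].round(4),"circ",np.round(c,1),round(rad,1),"col",bgr[m].mean(0).astype(int))
    # top-down colour map 1 px=1mm ; x:.25-.95 down->rows, y .4..-.4
    img=np.zeros((700,800,3),np.uint8); zb=np.full((700,800),-1.)
    q=P[R&(P[...,2]<.1)];c=bgr[R&(P[...,2]<.1)]
    for p,cc in zip(q,c):
        i=int((.95-p[0])*1000); j=int((.4-p[1])*1000)
        if 0<=i<700 and 0<=j<800:
            cv2.circle(img,(j,i),1,tuple(map(int,cc)),-1)
    out.append(cv2.resize(img,(400,350),interpolation=cv2.INTER_AREA))
cv2.imwrite("pics/top.png",np.hstack(out))
E
python3 m.py
```

```text
scene table plane [ 0.001  -0.0013 -0.0014]
scene tray 1656 [534.4 275. ] [136.5 159.3] 67.6 [-0.0003  0.0123]
scene tray 5664 [ 544.  -286.5] [207.9 127.7] 9.6 [0.0003 0.013 ]
scene px 327 169 n 444 ztop 0.0385 topmean [0.4491 0.1057] circ [446.3 108.1] 28.3 col [138 146 154]
scene px 504 172 n 1075 ztop 0.0246 topmean [0.7354 0.4569] circ [726.3 467.8] 79.7 col [125 122 121]
scene px 361 190 n 411 ztop 0.0523 topmean [0.5724 0.0994] circ [571.3 100.3] 19.3 col [133 146 160]
scene px 257 205 n 332 ztop 0.0385 topmean [ 0.4575 -0.1045] circ [ 458.4 -104.6] 21.1 col [154 161 169]
scene px 329 208 n 461 ztop 0.057 topmean [0.5691 0.0073] circ [568.4   7.9] 6.0 col [157 163 164]
scene px 394 210 n 498 ztop 0.0401 topmean [0.6669 0.1057] circ [666.8 106.2] 26.4 col [137 148 153]
scene px 480 260 n 7282 ztop 0.0817 topmean [0.8641 0.1108] circ [863.1 118.7] 85.2 col [70 74 85]
scene px 366 232 n 785 ztop 0.0548 topmean [0.683  0.0034] circ [683.    5.1] 25.9 col [112 109 110]
scene px 280 232 n 409 ztop 0.0301 topmean [ 0.5574 -0.1152] circ [ 557.7 -116.3] 10.9 col [38 36 36]
scene px 327
[... 1077 characters left out ...]
side px 379 195 n 391 ztop 0.0406 topmean [ 0.4528 -0.1006] circ [ 454.6 -101.1] 20.2 col [120 128 130]
side px 260 205 n 784 ztop 0.0565 topmean [0.679  0.0062] circ [678.2   6.4] 25.4 col [97 96 94]
side px 315 220 n 587 ztop 0.0592 topmean [0.5642 0.0107] circ [564.   10.7] 6.5 col [134 140 137]
side px 249 243 n 729 ztop 0.0419 topmean [0.663  0.1088] circ [662.8 108.2] 27.1 col [121 133 133]
side px 300 250 n 705 ztop 0.0541 topmean [0.5672 0.1044] circ [567.5 103.6] 19.5 col [122 137 145]
side px 368 269 n 1093 ztop 0.0407 topmean [0.4441 0.1115] circ [441.7 109.4] 30.1 col [130 137 140]
side px 108 392 n 304 ztop 0.0272 topmean [0.732  0.4023] circ [728.7 411.2] 23.3 col [118 115 110]
```

View pics/top.png

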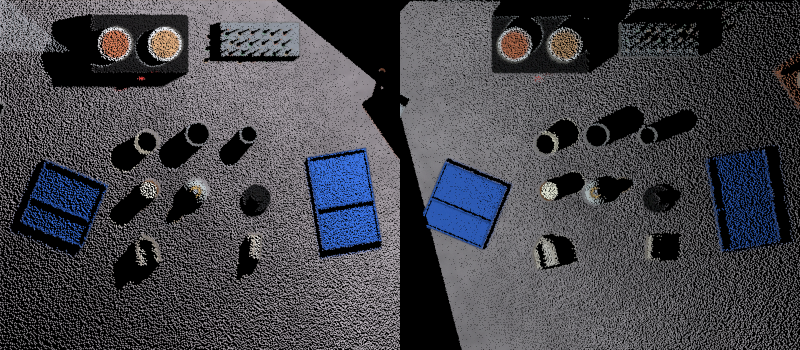

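The top-down map (up = +x, left = +y) puts the oblong tray at about (547,-286) with yaw about +9.5°. The square tray is at about (537,274) with yaw about -22°, and both wide bays are on the +x side. The two cameras disagree by about 4 mm, so I'll refine with the wrist camera.

```bash
for i in 1 2; do python3 -m crank '{"steps":[[[0.5,0.98,0.15],[0,0,0]],[[0.5,0.98,0.15],[0,0,0]],[[0.5,0.98,0.15],[0,0,0]],[[0.5,0.98,0.15],[0,0,0]],[[0.5,0.98,0.15],[0,0,0]],[[0.5,0.98,0.15],[0,0,0]],[[0.5,0.98,0.15],[0,0,0]],[[0.5,0.98,0.15],[0,0,0]],[[0.5,0.98,0.15],[0,0,0]],[[0.5,0.98,0.15],[0,0,0]]]}'; done
python3 -m crank '{"steps":[[[0.5,0,0],[0,0,0]],[[0,0,0],[0,0,0]],[[0,0,0],[0,0,0]]]}'
python3 - <<'E'
from h import *
d=shot("wrist"); cv2.imwrite("pics/w0.png",d["pixels"]); np.savez("w0.npz",**d); print(d["vfov"],d["cx"],d["cy"],d["T"].round(3)); print(monitor.read_state()["ee_pos"])
E
```

```text
time: 0.93
ee_pos: [0.3277, -0.3449, 0.26]
eef_rot: [0.986, 0.164, -0.0, -0.0]
ft_force: [0.9, -0.7, 0.1]
width: 0.0869
grip_force: 0.0
time: 1.77
ee_pos: [0.4526, -0.1, 0.2976]
eef_rot: [0.986, 0.164, -0.0, 0.0]
ft_force: [0.4, -0.3, 0.8]
width: 0.0869
grip_force: 0.0
time: 2.02
ee_pos: [0.4647, -0.1014, 0.297]
eef_rot: [0.986, 0.164, -0.0, -0.0]
ft_force: [-0.1, -0.4, -0.1]
width: 0.0871
grip_force: 0.0
58.89609314086397 317.2463943496318 194.52189462906532 [[ 0.325  0.909  0.262  0.538]
 [-0.946  0.312  0.09  -0.077]
 [-0.    -0.277  0.961  0.46 ]
 [ 0.     0.     0.     1.   ]]
[ 0.46435464 -0.10189568  0.29709875]
```

View pics/w0.png

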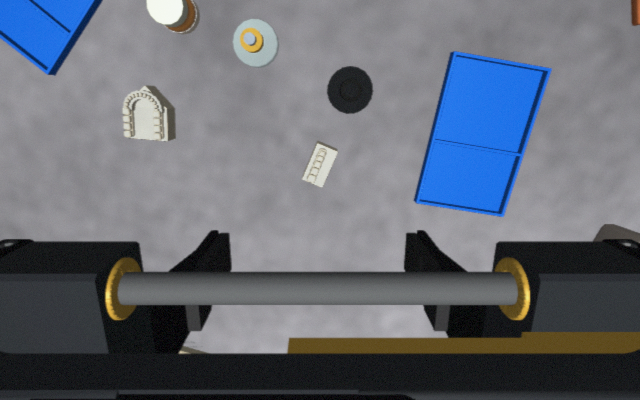

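The wrist view shows the full model at (147,115) with its point up (roughly +x), the small model at (320,164), the base at (350,90), the lamp at (255,42), and the whole oblong tray.

```bash
cat >> h.py <<'E'
from scipy import ndimage as nd
def yaw(): 
    from scipy.spatial.transform import Rotation as Q
    y=Q.from_quat(monitor.read_state()["eef_rot"]).as_matrix()[:,1]; return np.degrees(np.arctan2(y[1],y[0]))
def measure(d):
    P=cloud(d); b=d["pixels"].astype(int); R=(d["z_map"]>.1)&(P[...,2]<.1)&(P[...,0]>.3)
    blue=R&(b[...,0]>b[...,2]+60); res=[]
    L,k=nd.label(blue)
    for i in range(1,k+1):
        m=L==i
        if m.sum()<500: continue
        # outer outline pixels cast on rim plane z=13mm
        c=max(cv2.findContours(m.astype(np.uint8),cv2.RETR_EXTERNAL,cv2.CHAIN_APPROX_NONE)[0],key=len)[:,0]
        q=ray(d,c,.013); rc=cv2.minAreaRect((q*1000).astype(np.float32)); print("tray px",c.mean(0).astype(int),np.round(rc[0],1),np.round(rc[1],1),round(rc[2],1), "edge" if c.min()<1 or c[:,0].max()>638 else "")
    o=R&(P[...,2]>.006)&~nd.binary_dilation(blue,iterations=2)
    L,k=nd.label(o)
    for i in range(1,k+1):
        m=L==i; n=m.sum()
        if n<150: continue
        q=P[m]; zt=np.percentile(q[:,2],98); t=m&(P[...,2]>(.02 if zt<.045 and zt>.034 else zt-.004)); 
        v,u=np.nonzero(t); w=(P[t][:,:2]*1000).astype(np.float32)
        rc=cv2.minAreaRect(w); c,ra=cv2.minEnclosingCircle(w)
        print("px",int(u.mean()),int(v.mean()),n,"zt",round(zt,4),"rect",np.round(rc[0],1),np.round(rc[1],1),round(rc[2],1),"circ",np.round(c,1),round(ra,1))
def ray(d,uv,z):
    f=200/np.tan(np.radians(d["vfov"])/2); uv=np.asarray(uv,float)
    D=np.c_[(uv[:,0]-d["cx"])/f,-(uv[:,1]-d["cy"])/f,-np.ones(len(uv))]@d["T"][:3,:3].T; o=d["T"][:3,3]
    return (o+D*((z-o[2])/D[:,2])[:,None])[:,:2]
def go(x,y,z,a=None):
    p=monitor.read_state()["ee_pos"]; print("shift units",((np.array([x,y,z])-p)/.025).round(2))
    if a is not None: e=(a-yaw()+90)%180-90; print("yaw",round(yaw(),1),"turn units",round(e/5,2))
E
python3 - <<'E'
from h import *
d=dict(np.load("w0.npz")); measure(d); print(yaw())
E
```

```text
tray px [45 24] [517.4 249.5] [ 85.9 111.2] 67.7 edge
tray px [480 132] [ 550.7 -287.2] [190.3 123.2] 9.7 
px 165 10 1390 zt 0.0546 rect [562.4  99.3] [23.1 37.8] 18.5 circ [568.8 101.2] 19.2
px 637 12 156 zt 0.0133 rect [ 740.8 -395.7] [26.8  4.9] 35.1 circ [ 741.1 -396.1] 13.5
px 249 38 1755 zt 0.0594 rect [566.2   8.2] [11.8 11.5] 14.5 circ [566.1   8.3] 6.1
px 351 89 1693 zt 0.0318 rect [ 553.1 -113.4] [21.9 22.1] 77.8 circ [ 553.3 -112.6] 11.8
px 145 115 2336 zt 0.0409 rect [449.3 108.8] [63.4 50.3] 13.7 circ [444.7 108.2] 36.4
px 319 164 954 zt 0.0409 rect [ 456.3 -107.9] [28.2 50.1] 86.0 circ [ 456.6 -107.3] 27.8
px 636 239 521 zt 0.0589 rect [ 502.  -502.5] [4.4 7.8] 61.3 circ [ 502.  -502.5] 4.2
-71.14010108475406
```

Measurements are clean (rect 63.4×50.3, 28.2×50.1, tray 190×123). I'll do the full model first.

```bash
python3 -m crank '{"steps":[[[-0.09,0.84,-0.7],[0,0,-0.1]],[[-0.09,0.84,-0.7],[0,0,-0.1]],[[-0.09,0.84,-0.7],[0,0,-0.1]],[[-0.09,0.84,-0.7],[0,0,-0.1]],[[-0.09,0.84,-0.7],[0,0,-0.1]],[[-0.09,0.84,-0.7],[0,0,-0.1]],[[-0.09,0.84,-0.7],[0,0,-0.1]],[[-0.09,0.84,-0.7],[0,0,-0.1]],[[-0.09,0.84,-0.7],[0,0,-0.1]],[[0,0,0],[0,0,0]]]}' 87 20
python3 - <<'E'
from h import *
go(.4425,.1072,.004,-76.3)
E
```

```text
time: 2.9
ee_pos: [0.4419, 0.09, 0.1373]
eef_rot: [0.992, 0.126, -0.002, -0.0]
ft_force: [-1.0, 0.3, 0.6]
width: 0.0869
grip_force: 0.0
shift units [ 0.02  0.69 -5.33]
yaw -75.5 turn units -0.17
```

```bash
python3 -m crank '{"steps":[[[0,0.69,0],[0,0,-0.17]],[[0,0,-0.9],[0,0,0]],[[0,0,-0.9],[0,0,0]],[[0,0,-0.9],[0,0,0]],[[0,0,-0.9],[0,0,0]],[[0,0,-0.9],[0,0,0]],[[0,0,-0.6],[0,0,0]],[[0,0,-0.2],[0,0,0]],[[0,0,0],[0,0,0]]]}'
python3 -c "
from h import *
go(.4425,.1072,.004,-76.3)"
python3 -m crank '{"steps":[[[0,0,0],[0,0,0]],[[0,0,0],[0,0,0]],[[0,0,0],[0,0,0]],[[0,0,0],[0,0,0]],[[0,0,0],[0,0,0]],[[0,0,0],[0,0,0]],[[0,0,0],[0,0,0]],[[0,0,0],[0,0,0]]]}' 40 25
```

```text
time: 3.65
ee_pos: [0.4438, 0.1036, 0.0068]
eef_rot: [0.993, 0.117, -0.001, 0.0]
ft_force: [-0.6, -0.2, 0.7]
width: 0.0871
grip_force: 0.0
shift units [-0.05  0.14 -0.11]
yaw -76.5 turn units 0.04
time: 4.32
ee_pos: [0.4449, 0.1054, 0.0079]
eef_rot: [0.993, 0.118, 0.0, -0.0]
ft_force: [-1.0, 1.7, 5.5]
width: 0.0498
grip_force: 25.0
```

```bash
python3 -m crank '{"steps":[[[0,0,0.3],[0,0,0]],[[0,0,0.9],[0,0,0]],[[0,0,0.9],[0,0,0]],[[0,0,0.9],[0,0,0]],[[0,0,0.9],[0,0,0]],[[0.35,-0.96,0],[0,0,-0.1]],[[0.35,-0.96,0],[0,0,-0.1]],[[0.35,-0.96,0],[0,0,-0.1]],[[0.35,-0.96,0],[0,0,-0.1]],[[0.35,-0.96,0],[0,0,-0.1]]]}'
python3 -m crank '{"steps":[[[0.35,-0.96,0],[0,0,-0.1]],[[0.35,-0.96,0],[0,0,-0.1]],[[0.35,-0.96,0],[0,0,-0.1]],[[0.35,-0.96,0],[0,0,0]],[[0.35,-0.96,0],[0,0,0]],[[0.35,-0.96,0],[0,0,0]],[[0.35,-0.96,0],[0,0,0]],[[0.35,-0.96,0],[0,0,0]],[[0.35,-0.96,0],[0,0,0]],[[0.35,-0.96,0],[0,0,0]]]}'
python3 -m crank '{"steps":[[[0.35,-0.96,0],[0,0,0]],[[0,0,0],[0,0,0]],[[0,0,0],[0,0,0]],[[0,0,0],[0,0,0]]]}'
python3 - <<'E'
from h import *
go(.5866,-.281,.012,-80.3)
E
```

```text
time: 5.15
ee_pos: [0.4883, -0.0166, 0.1053]
eef_rot: [0.995, 0.096, -0.0, 0.0]
ft_force: [0.5, -0.5, -2.4]
width: 0.0495
grip_force: 25.0
time: 5.98
ee_pos: [0.5756, -0.2565, 0.1051]
eef_rot: [0.997, 0.083, -0.0, -0.0]
ft_force: [0.8, 0.6, -0.6]
width: 0.05
grip_force: 25.0
time: 6.32
ee_pos: [0.5843, -0.2784, 0.1049]
eef_rot: [0.997, 0.083, -0.0, -0.001]
ft_force: [-0.1, 0.7, -1.8]
width: 0.0498
grip_force: 25.0
shift units [ 0.09 -0.11 -3.72]
yaw -80.4 turn units 0.03
```

```bash
python3 -m crank '{"steps":[[[0.09,-0.1,-0.6],[0,0,0]],[[0,0,-0.8],[0,0,0]],[[0,0,-0.8],[0,0,0]],[[0,0,-0.7],[0,0,0]],[[0,0,-0.5],[0,0,0]],[[0,0,-0.2],[0,0,0]],[[0,0,0],[0,0,0]],[[0,0,0],[0,0,0]]]}'
for i in 1 2; do python3 -m crank '{"steps":[[[0,0,-0.03],[0,0,0]],[[0,0,0],[0,0,0]],[[0,0,0],[0,0,0]]]}'; done | egrep 'ee_pos|ft'
```

```text
time: 6.98
ee_pos: [0.5873, -0.2814, 0.0155]
eef_rot: [0.997, 0.083, 0.0, 0.0]
ft_force: [0.4, -0.5, -0.8]
width: 0.0494
grip_force: 25.0
ee_pos: [0.5874, -0.2818, 0.0152]
ft_force: [-0.6, 0.4, -1.7]
ee_pos: [0.5869, -0.2816, 0.0137]
ft_force: [0.6, -0.2, -1.7]
```

```bash
for i in 1 2 3 4 5; do python3 -m crank '{"steps":[[[0,0,-0.03],[0,0,0]],[[0,0,0],[0,0,0]],[[0,0,0],[0,0,0]]]}'; done | egrep 'ee_pos|ft'
```

```text
ee_pos: [0.5869, -0.2816, 0.0127]
ft_force: [-0.9, -0.7, -1.2]
ee_pos: [0.5869, -0.2816, 0.012]
ft_force: [-0.6, 0.9, 0.0]
ee_pos: [0.5869, -0.2815, 0.0112]
ft_force: [-0.5, 0.6, -2.1]
ee_pos: [0.587, -0.2816, 0.011]
ft_force: [-1.2, 0.6, 4.8]
ee_pos: [0.587, -0.2816, 0.011]
ft_force: [-6.2, 2.8, 12.3]
```

```bash
python3 -m crank '{"steps":[[[0,0,0.03],[0,0,0]],[[0,0,0],[0,0,0]]]}' | grep ft
python3 -m crank '{"steps":[[[0,0,0],[0,0,0]],[[0,0,0],[0,0,0]],[[0,0,0],[0,0,0]],[[0,0,0],[0,0,0]],[[0,0,0.4],[0,0,0]],[[0,0,0.9],[0,0,0]],[[0,0,0.9],[0,0,0]],[[0,0,0.9],[0,0,0]],[[0,0,0.9],[0,0,0]],[[0,0,0],[0,0,0]]]}' 66
python3 -c "
from h import *
go(.45,.0,.3,-4)"
```

```text
ft_force: [-2.6, 1.8, 6.9]
time: 9.73
ee_pos: [0.5895, -0.2823, 0.1165]
eef_rot: [0.997, 0.083, 0.003, 0.002]
ft_force: [0.5, -0.2, -0.1]
width: 0.0658
grip_force: 0.0
shift units [-5.58 11.29  7.34]
yaw -80.5 turn units 15.29
```

```bash
python3 -m crank '{"steps":[[[-0.12,0.97,0.7],[0,0,0]],[[-0.12,0.97,0.7],[0,0,0]],[[-0.12,0.97,0.7],[0,0,0]],[[-0.12,0.97,0.7],[0,0,0]],[[-0.12,0.97,0.7],[0,0,0]],[[-0.12,0.97,0.7],[0,0,0]],[[-0.12,0.97,0.7],[0,0,0]],[[-0.12,0.97,0.7],[0,0,0]],[[-0.12,0.97,0.7],[0,0,0]],[[0,0,0],[0,0,0]]]}' 80
python3 - <<'E'
from h import *
d=shot("wrist"); cv2.imwrite("pics/w1.png",d["pixels"]); np.savez("w1.npz",**d); measure(d)
E
```

```text
time: 10.57
ee_pos: [0.5609, -0.0569, 0.2726]
eef_rot: [0.996, 0.087, 0.003, -0.0]
ft_force: [-0.4, 1.7, 0.9]
width: 0.0801
grip_force: 0.0
tray px [ 46 123] [541.  270.7] [140.3 139.3] 67.8 edge
tray px [496 188] [ 550.8 -286.9] [191.1 124.2] 9.7 
px 636 17 469 zt 0.0144 rect [ 768.7 -377. ] [57.   8.7] 29.0 circ [ 768.  -375.8] 28.6
px 275 38 1199 zt 0.0574 rect [680.2   5. ] [49.1 48.8] 56.4 circ [680.3   5.1] 25.0
px 176 39 1882 zt 0.0421 rect [663.9 106.6] [50.4 50.8] 3.1 circ [663.8 106.8] 25.9
px 376 59 846 zt 0.0575 rect [679.6 -96.6] [37.1 36.7] 13.3 circ [679.8 -96.7] 18.9
px 173 133 1559 zt 0.0545 rect [569.3 101. ] [37.3 37.1] 5.5 circ [569.2 101.1] 19.2
px 257 152 1561 zt 0.0593 rect [566.2   8.1] [11.2 11.5] 53.5 circ [566.3   8.1] 6.1
px 508 171 2182 zt 0.044 rect [ 591.9 -277.5] [58.1 44.7] 10.1 circ [ 588.3 -276.7] 32.7
px 362 177 1588 zt 0.0319 rect [ 553.3 -113.4] [20.4 21.3] 47.2 circ [ 553.3 -113.2] 11.4
px 342 249 1021 zt 0.0408 rect [ 456.3 -107.8] [28.4 50.9] 85.9 circ [ 456.1 -107.5] 28.3
```

View pics/w1.png

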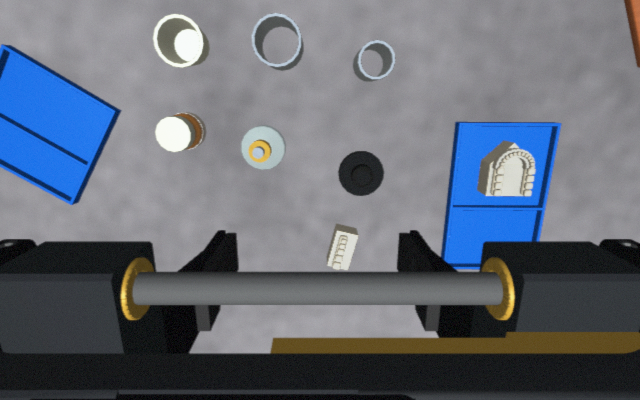

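The wrist view shows the full model lying in the oblong tray's wide bay at (508,171), clear of walls. The wide ring is at (277,41), the narrow ring at (375,60), the base at (361,173) and the small model at (342,248). Next is the wide ring.

```bash
python3 -m crank '{"steps":[[[0.95,0.5,-0.8],[0,0,0]],[[0.95,0.5,-0.8],[0,0,0]],[[0.95,0.5,-0.8],[0,0,0]],[[0.95,0.5,-0.8],[0,0,0]],[[0.95,0.5,-0.8],[0,0,0]],[[0,0,-0.5],[0,0,0]],[[0,0,0],[0,0,0]],[[0,0,0],[0,0,0]]]}'
python3 -c "
from h import *
go(.6803,.0051,.025)"
```

```text
time: 11.28
ee_pos: [0.678, -0.0019, 0.1548]
eef_rot: [0.997, 0.083, -0.001, 0.0]
ft_force: [-1.7, -0.4, 0.7]
width: 0.08
grip_force: 0.0
shift units [ 0.09  0.28 -5.19]
```

```bash
python3 -m crank '{"steps":[[[0.1,0.26,-0.4],[0,0,0]],[[0,0,-0.9],[0,0,0]],[[0,0,-0.9],[0,0,0]],[[0,0,-0.9],[0,0,0]],[[0,0,-0.9],[0,0,0]],[[0,0,-0.8],[0,0,0]],[[0,0,-0.4],[0,0,0]],[[0,0,0],[0,0,0]],[[0,0,0],[0,0,0]]]}'
python3 -m crank '{"steps":[[[0,0,0],[0,0,0]],[[0,0,0],[0,0,0]],[[0,0,0],[0,0,0]],[[0,0,0],[0,0,0]],[[0,0,0],[0,0,0]],[[0,0,0],[0,0,0]],[[0,0,0],[0,0,0]]]}' 40 20
python3 -c "
from h import *
import numpy as np
a=np.radians(9.7); t=np.array([550.8,-287])
print(t+[-52*np.cos(a),-52*np.sin(a)])"
```

```text
time: 12.03
ee_pos: [0.6815, 0.0055, 0.0266]
eef_rot: [0.997, 0.083, 0.0, 0.0]
ft_force: [0.5, -0.3, -0.2]
width: 0.08
grip_force: 0.0
time: 12.62
ee_pos: [0.6813, 0.0057, 0.0258]
eef_rot: [0.997, 0.083, 0.0, 0.0]
ft_force: [0.5, 0.3, 1.8]
width: 0.0486
grip_force: 20.0
[ 499.54341961 -295.76144774]
```

```bash
python3 -m crank '{"steps":[[[0,0,0.3],[0,0,0]],[[0,0,0.9],[0,0,0]],[[0,0,0.9],[0,0,0]],[[0,0,0.9],[0,0,0]],[[0,0,0.6],[0,0,0]],[[-0.6,-1,0],[0,0,0]],[[-0.6,-1,0],[0,0,0]],[[-0.6,-1,0],[0,0,0]],[[-0.6,-1,0],[0,0,0]],[[-0.6,-1,0],[0,0,0]]]}' | grep width
python3 -m crank '{"steps":[[[-0.6,-1,0],[0,0,0]],[[-0.6,-1,0],[0,0,0]],[[-0.6,-1,0],[0,0,0]],[[-0.6,-1,0],[0,0,0]],[[-0.6,-1,0],[0,0,0]],[[-0.6,-1,0],[0,0,0]],[[-0.6,-1,0],[0,0,0]],[[0,0,0],[0,0,0]],[[0,0,0],[0,0,0]]]}'
python3 -c "
from h import *
go(.4995,-.2958,.0295,-80.3)"
```

```text
width: 0.0486
time: 14.2
ee_pos: [0.4999, -0.2963, 0.1155]
eef_rot: [0.997, 0.081, -0.0, 0.0]
ft_force: [0.1, 0.1, -0.4]
width: 0.0485
grip_force: 20.0
shift units [-0.01  0.02 -3.44]
yaw -80.7 turn units 0.07
```

```bash
python3 -m crank '{"steps":[[[0,0,-0.7],[0,0,0]],[[0,0,-0.8],[0,0,0]],[[0,0,-0.8],[0,0,0]],[[0,0,-0.6],[0,0,0]],[[0,0,-0.3],[0,0,0]],[[0,0,-0.1],[0,0,0]],[[0,0,0],[0,0,0]],[[0,0,0],[0,0,0]]]}'|egrep 'ee_pos|ft'
for i in 1 2 3 4 5; do python3 -m crank '{"steps":[[[0,0,-0.03],[0,0,0]],[[0,0,0],[0,0,0]],[[0,0,0],[0,0,0]]]}'; done | egrep 'ee_pos|ft'
```

```text
ee_pos: [0.502, -0.2941, 0.034]
ft_force: [-0.5, -0.2, -0.3]
ee_pos: [0.5015, -0.2945, 0.033]
ft_force: [-0.0, 0.3, -1.1]
ee_pos: [0.5011, -0.2944, 0.0316]
ft_force: [-0.3, 0.2, -1.3]
ee_pos: [0.5011, -0.2943, 0.0307]
ft_force: [0.1, 0.4, -0.5]
ee_pos: [0.5011, -0.2943, 0.03]
ft_force: [-0.3, 0.1, -1.7]
ee_pos: [0.5012, -0.2943, 0.0293]
ft_force: [0.3, 0.7, -1.0]
```

```bash
for i in 1 2; do python3 -m crank '{"steps":[[[0,0,-0.03],[0,0,0]],[[0,0,0],[0,0,0]],[[0,0,0],[0,0,0]]]}'; done | egrep 'ee_pos|ft'
```

```text
ee_pos: [0.5013, -0.2944, 0.0288]
ft_force: [-0.6, 0.2, 2.2]
ee_pos: [0.5013, -0.2944, 0.0287]
ft_force: [-2.8, 1.8, 9.9]
```

```bash
python3 -m crank '{"steps":[[[0,0,0.03],[0,0,0]],[[0,0,0],[0,0,0]],[[0,0,0],[0,0,0]],[[0,0,0],[0,0,0]],[[0,0,0.3],[0,0,0]],[[0,0,0.9],[0,0,0]],[[0,0,0.9],[0,0,0]],[[0,0,0.9],[0,0,0]],[[0,0,0.9],[0,0,0]],[[0,0,0.9],[0,0,0]]]}' 66 | grep ee_
for i in 1 2; do python3 -m crank '{"steps":[[[-0.12,0.47,0],[0,0,0.95]],[[-0.12,0.47,0],[0,0,0.95]],[[-0.12,0.47,0],[0,0,0.95]],[[-0.12,0.47,0],[0,0,0.95]],[[-0.12,0.47,0],[0,0,0.95]],[[-0.12,0.47,0],[0,0,0.95]],[[-0.12,0.47,0],[0,0,0.95]],[[-0.12,0.47,0],[0,0,0.95]],[[0,0,0],[0,0,0]]]}' 70; done
python3 - <<'E'
from h import *
go(.4562,-.1076,.008,-4.1)
E
```

```text
ee_pos: [0.5012, -0.2942, 0.1502]
time: 18.2
ee_pos: [0.4772, -0.198, 0.1492]
eef_rot: [0.914, 0.406, 0.0, 0.0]
ft_force: [0.7, 0.0, 0.1]
width: 0.0699
grip_force: 0.0
time: 18.95
ee_pos: [0.4532, -0.1049, 0.149]
eef_rot: [0.733, 0.68, 0.0, 0.0]
ft_force: [0.3, -0.5, 0.3]
width: 0.0699
grip_force: 0.0
shift units [ 0.12 -0.11 -5.64]
yaw -4.3 turn units 0.03
```

```bash
python3 -m crank '{"steps":[[[0.12,-0.11,-0.6],[0,0,0]],[[0,0,-0.9],[0,0,0]],[[0,0,-0.9],[0,0,0]],[[0,0,-0.9],[0,0,0]],[[0,0,-0.9],[0,0,0]],[[0,0,-0.8],[0,0,0]],[[0,0,-0.4],[0,0,0]],[[0,0,-0.2],[0,0,0]],[[0,0,0],[0,0,0]]]}'
python3 -m crank '{"steps":[[[0,0,0],[0,0,0]],[[0,0,0],[0,0,0]],[[0,0,0],[0,0,0]],[[0,0,0],[0,0,0]],[[0,0,0],[0,0,0]],[[0,0,0],[0,0,0]],[[0,0,0],[0,0,0]]]}' 40 20
```

```text
time: 19.7
ee_pos: [0.4561, -0.1094, 0.0081]
eef_rot: [0.735, 0.678, -0.0, -0.0]
ft_force: [0.3, 0.7, -0.1]
width: 0.07
grip_force: 0.0
time: 20.28
ee_pos: [0.4566, -0.1094, 0.0092]
eef_rot: [0.734, 0.679, 0.0, 0.001]
ft_force: [-1.1, -0.5, 7.2]
width: 0.0498
grip_force: 20.0
```

```bash
python3 -m crank '{"steps":[[[0,0,0.3],[0,0,0]],[[0,0,0.9],[0,0,0]],[[0,0,0.9],[0,0,0]],[[0,0,0.9],[0,0,0]],[[0,0,0.9],[0,0,0]],[[0.3,0.8,0.7],[0,0,0]],[[0.3,0.8,0.7],[0,0,0]],[[0.3,0.8,0.7],[0,0,0]],[[0.3,0.8,0.7],[0,0,0]],[[0.3,0.8,0.7],[0,0,0]]]}'|grep ee_
python3 -m crank '{"steps":[[[0.3,0.8,0.7],[0,0,0]],[[0.3,0.8,0.7],[0,0,0]],[[0.3,0.8,0.7],[0,0,0]],[[0.3,0.8,0.7],[0,0,0]],[[0.3,0.8,0.7],[0,0,0]],[[0,0,0],[0,0,0]],[[0,0,0],[0,0,0]],[[0,0,0],[0,0,0]]]}'
python3 - <<'E'
from h import *
d=shot("wrist"); cv2.imwrite("pics/w2.png",d["pixels"]); np.savez("w2.npz",**d); measure(d)
E
```

```text
ee_pos: [0.4937, -0.008, 0.195]
time: 21.78
ee_pos: [0.5308, 0.0903, 0.2806]
eef_rot: [0.734, 0.679, -0.0, -0.0]
ft_force: [-0.1, -1.0, -0.8]
width: 0.0495
grip_force: 20.0
tray px [308  26] [529.9 246.5] [ 80.1 136.6] 67.8 edge
px 624 126 18475 zt 0.0834 rect [838.9 115.4] [ 40.8 167.2] 8.6 circ [854.8 117.8] 83.6
px 434 137 1471 zt 0.0422 rect [664.1 107.1] [49.8 51. ] 85.8 circ [664.3 107.1] 25.6
px 350 149 1157 zt 0.0547 rect [569.8 102.1] [37.1 36.7] 85.9 circ [569.4 101.9] 19.1
px 350 209 591 zt 0.0367 rect [569.9  21.9] [24.7 50.5] 73.8 circ [566.6  10.3] 25.2
px 590 263 1566 zt 0.0519 rect [850.  -55.9] [6.4 4.1] 65.9 circ [850.  -55.9] 3.3
px 344 308 339 zt 0.0325 rect [ 553.4 -115.1] [15.4 21.2] 80.1 circ [ 553.4 -115. ] 10.8
px 580 315 181 zt 0.0543 rect [ 851.  -139.7] [ 2.7 43.2] 1.7 circ [ 850.1 -139.7] 21.6
```

View pics/w2.png

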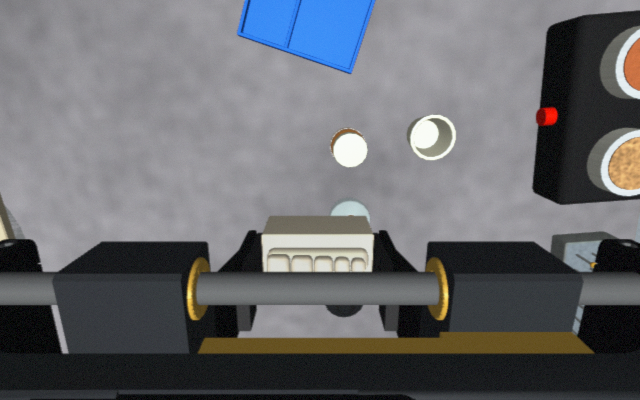

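The held small model is level with its teeth up at (318,255). The square tray's near corners are at (238,36) and (352,73), which puts its centre at about (540.4,272.6) with yaw -22.2°. Now to place it.

```bash
python3 -m crank '{"steps":[[[-0.07,0.52,-0.4],[0,0,0.96]],[[-0.07,0.52,-0.4],[0,0,0.96]],[[-0.07,0.52,-0.4],[0,0,0.96]],[[-0.07,0.52,-0.4],[0,0,0.96]],[[-0.07,0.52,-0.4],[0,0,0.96]],[[-0.07,0.52,-0.4],[0,0,0.96]],[[-0.07,0.52,-0.4],[0,0,0.96]],[[-0.07,0.52,-0.4],[0,0,0.96]]]}'|grep ee_
python3 -m crank '{"steps":[[[-0.07,0.52,-0.5],[0,0,0.96]],[[-0.07,0.52,-0.5],[0,0,0.96]],[[-0.07,0.52,-0.5],[0,0,0.96]],[[-0.07,0.52,-0.5],[0,0,0.96]],[[-0.07,0.52,-0.5],[0,0,0.96]],[[-0.07,0.52,-0.5],[0,0,0.96]],[[-0.07,0.52,-0.5],[0,0,0.96]],[[0,0,0],[0,0,0]],[[0,0,0],[0,0,0]]]}'
python3 - <<'E'
from h import *
go(.506,.2867,.013,67.8)
E
```

```text
ee_pos: [0.5168, 0.1939, 0.1999]
time: 23.25
ee_pos: [0.5044, 0.285, 0.1128]
eef_rot: [0.196, 0.981, -0.001, -0.001]
ft_force: [0.9, -0.3, -0.4]
width: 0.0496
grip_force: 20.0
shift units [ 0.06  0.07 -3.99]
yaw 67.4 turn units 0.07
```

```bash
python3 -m crank '{"steps":[[[0.06,0.07,-0.6],[0,0,0.07]],[[0,0,-0.8],[0,0,0]],[[0,0,-0.8],[0,0,0]],[[0,0,-0.8],[0,0,0]],[[0,0,-0.6],[0,0,0]],[[0,0,-0.25],[0,0,0]],[[0,0,0],[0,0,0]],[[0,0,0],[0,0,0]]]}'|egrep 'ee_pos|ft'
for i in 1 2 3 4 5; do python3 -m crank '{"steps":[[[0,0,-0.03],[0,0,0]],[[0,0,0],[0,0,0]],[[0,0,0],[0,0,0]]]}'; done | egrep 'ee_pos|ft'
```

```text
ee_pos: [0.5068, 0.2876, 0.0179]
ft_force: [0.9, 0.4, -0.2]
ee_pos: [0.5069, 0.2879, 0.0174]
ft_force: [-0.5, -0.8, -0.0]
ee_pos: [0.5065, 0.2877, 0.0159]
ft_force: [-0.3, 0.7, -0.2]
ee_pos: [0.5064, 0.2877, 0.015]
ft_force: [0.3, 0.4, -0.7]
ee_pos: [0.5064, 0.2877, 0.0143]
ft_force: [-0.1, 0.6, 0.2]
ee_pos: [0.5064, 0.2876, 0.0135]
ft_force: [-0.0, 0.5, 0.1]
```

```bash
for i in 1 2 3; do python3 -m crank '{"steps":[[[0,0,-0.03],[0,0,0]],[[0,0,0],[0,0,0]],[[0,0,0],[0,0,0]]]}'; done | egrep 'ee_pos|ft'
```

```text
ee_pos: [0.5064, 0.2876, 0.0128]
ft_force: [-0.1, 0.0, -0.4]
ee_pos: [0.5065, 0.2877, 0.0123]
ft_force: [-1.8, -0.8, 3.5]
ee_pos: [0.5065, 0.2877, 0.0123]
ft_force: [-3.8, -4.2, 13.6]
```

```bash
python3 -m crank '{"steps":[[[0,0,0.03],[0,0,0]],[[0,0,0],[0,0,0]],[[0,0,0],[0,0,0]],[[0,0,0],[0,0,0]],[[0,0,0.3],[0,0,0]],[[0,0,0.9],[0,0,0]],[[0,0,0.9],[0,0,0]],[[0,0,0.9],[0,0,0]],[[0,0,0.9],[0,0,0]],[[0,0,0.9],[0,0,0]]]}' 66 | grep ee_
for i in 1 2; do python3 -m crank '{"steps":[[[0.11,-0.94,0],[0,0,0]],[[0.11,-0.94,0],[0,0,0]],[[0.11,-0.94,0],[0,0,0]],[[0.11,-0.94,0],[0,0,0]],[[0.11,-0.94,0],[0,0,0]],[[0.11,-0.94,0],[0,0,0]],[[0.11,-0.94,0],[0,0,0]],[[0.11,-0.94,0],[0,0,0]],[[0,-0.47,0],[0,0,0]]]}' 52; done | grep ee_
python3 -m crank '{"steps":[[[0,0,-0.5],[0,0,0]],[[0,0,0],[0,0,0]],[[0,0,0],[0,0,0]]]}'
python3 - <<'E'
from h import *
go(.5533,-.1131,.013,67.8)
E
```

```text
ee_pos: [0.5062, 0.2878, 0.1336]
ee_pos: [0.529, 0.0846, 0.1323]
ee_pos: [0.5506, -0.1151, 0.1323]
time: 28.5
ee_pos: [0.5498, -0.11, 0.119]
eef_rot: [0.191, 0.982, 0.0, -0.001]
ft_force: [0.0, 0.4, 0.0]
width: 0.0526
grip_force: 0.0
shift units [ 0.14 -0.12 -4.24]
yaw 68.0 turn units -0.04
```

```bash
python3 -m crank '{"steps":[[[0.14,-0.12,-0.6],[0,0,0]],[[0,0,-0.9],[0,0,0]],[[0,0,-0.9],[0,0,0]],[[0,0,-0.9],[0,0,0]],[[0,0,-0.6],[0,0,0]],[[0,0,-0.2],[0,0,0]],[[0,0,-0.1],[0,0,0]],[[0,0,0],[0,0,0]],[[0,0,0],[0,0,0]]]}'
python3 -m crank '{"steps":[[[0,0,0],[0,0,0]],[[0,0,0],[0,0,0]],[[0,0,0],[0,0,0]],[[0,0,0],[0,0,0]],[[0,0,0],[0,0,0]],[[0,0,0],[0,0,0]],[[0,0,0],[0,0,0]],[[0,0,0],[0,0,0]]]}' 15 20
```

```text
time: 29.25
ee_pos: [0.5547, -0.1146, 0.0156]
eef_rot: [0.192, 0.981, 0.0, 0.001]
ft_force: [-0.2, 0.9, 0.2]
width: 0.0516
grip_force: 0.0
time: 29.92
ee_pos: [0.554, -0.1149, 0.0148]
eef_rot: [0.192, 0.981, -0.0, 0.0]
ft_force: [-0.7, -0.4, 3.3]
width: 0.0246
grip_force: 20.0
```

```bash
python3 -m crank '{"steps":[[[0,0,0.3],[0,0,0]],[[0,0,0.9],[0,0,0]],[[0,0,0.9],[0,0,0]],[[0,0,0.9],[0,0,0]],[[0,0,0.9],[0,0,0]],[[0,0,0.4],[0,0,0]]]}' | egrep 'ee_|width'
for i in 1 2; do python3 -m crank '{"steps":[[[0.03,0.94,0],[0,0,0]],[[0.03,0.94,0],[0,0,0]],[[0.03,0.94,0],[0,0,0]],[[0.03,0.94,0],[0,0,0]],[[0.03,0.94,0],[0,0,0]],[[0.03,0.94,0],[0,0,0]],[[0.03,0.94,0],[0,0,0]],[[0.03,0.94,0],[0,0,0]],[[0,0,0],[0,0,0]],[[0,0,0],[0,0,0]]]}'; done | egrep 'ee_|width'
python3 - <<'E'
from h import *
go(.5655,.2625,.019,67.8)
d=shot("scene"); cv2.imwrite("pics/s1.png",cv2.resize(d["pixels"][100:300,200:480],(784,560)))
E
```

```text
ee_pos: [0.5549, -0.1146, 0.125]
width: 0.0247
ee_pos: [0.5594, 0.0747, 0.1219]
width: 0.0243
ee_pos: [0.5657, 0.2614, 0.1216]
width: 0.0249
shift units [-0.01  0.04 -4.11]
yaw 68.0 turn units -0.03
```

View pics/s1.png

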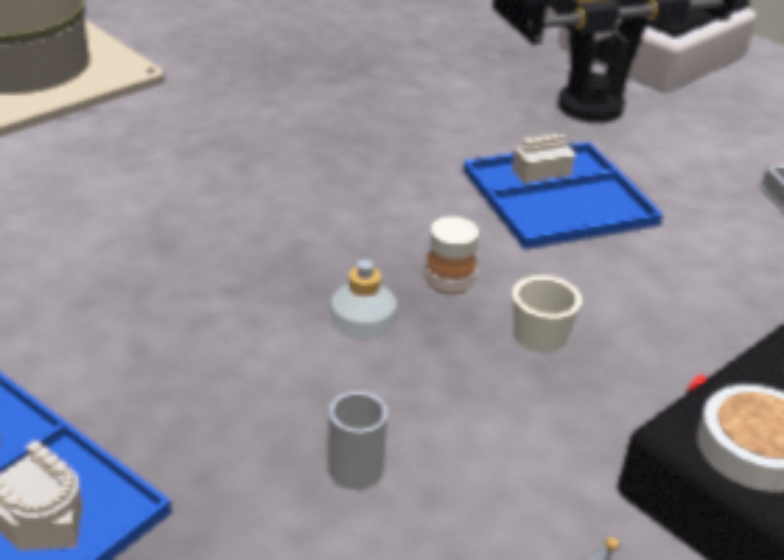

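The crop shows the quad flat in the narrow bay at (545,158). The base is held level above the tray at (592,105), and the jar, lamp and cup are standing.

```bash
python3 -m crank '{"steps":[[[0,0.04,-0.6],[0,0,0]],[[0,0,-0.8],[0,0,0]],[[0,0,-0.8],[0,0,0]],[[0,0,-0.8],[0,0,0]],[[0,0,-0.6],[0,0,0]],[[0,0,-0.35],[0,0,0]],[[0,0,0],[0,0,0]],[[0,0,0],[0,0,0]]]}'|egrep 'ee_pos|ft'
for i in 1 2 3 4 5 6; do python3 -m crank '{"steps":[[[0,0,-0.03],[0,0,0]],[[0,0,0],[0,0,0]],[[0,0,0],[0,0,0]]]}'; done | egrep 'ee_pos|ft'
```

```text
ee_pos: [0.566, 0.2619, 0.0233]
ft_force: [0.4, -0.3, -0.1]
ee_pos: [0.5664, 0.2624, 0.0234]
ft_force: [-0.7, -0.7, -0.5]
ee_pos: [0.566, 0.2622, 0.022]
ft_force: [0.9, 0.0, -1.1]
ee_pos: [0.5659, 0.2622, 0.021]
ft_force: [0.4, 0.2, -0.2]
ee_pos: [0.5659, 0.2622, 0.0202]
ft_force: [0.2, -0.4, -1.5]
ee_pos: [0.5659, 0.2621, 0.0195]
ft_force: [-0.6, 0.4, -1.3]
ee_pos: [0.5659, 0.2622, 0.0188]
ft_force: [-0.5, 0.5, -1.5]
```

```bash
for i in 1 2 3; do python3 -m crank '{"steps":[[[0,0,-0.03],[0,0,0]],[[0,0,0],[0,0,0]],[[0,0,0],[0,0,0]]]}'; done | egrep 'ee_pos|ft'
```

```text
ee_pos: [0.5659, 0.2621, 0.018]
ft_force: [-0.2, -0.6, -0.0]
ee_pos: [0.566, 0.2622, 0.0177]
ft_force: [-2.6, -2.0, 5.2]
ee_pos: [0.566, 0.2622, 0.0176]
ft_force: [-3.9, -4.9, 12.1]
```

```bash
python3 -m crank '{"steps":[[[0,0,0.03],[0,0,0]],[[0,0,0],[0,0,0]],[[0,0,0],[0,0,0]],[[0,0,0],[0,0,0]],[[0,0,0.3],[0,0,0]],[[0,0,0.9],[0,0,0]],[[0,0,0.9],[0,0,0]],[[0,0,0.9],[0,0,0]],[[0,0,0.9],[0,0,0]],[[0,0,0.9],[0,0,0]]]}' 50 | egrep 'ee_|ft'
for i in 1 2; do python3 -m crank '{"steps":[[[0.3,-0.95,0],[0,0,0]],[[0.3,-0.95,0],[0,0,0]],[[0.3,-0.95,0],[0,0,0]],[[0.3,-0.95,0],[0,0,0]],[[0.3,-0.95,0],[0,0,0]],[[0.3,-0.95,0],[0,0,0]],[[0.3,-0.95,0],[0,0,0]],[[0.15,-0.5,0],[0,0,0]],[[0,0,0],[0,0,0]],[[0,0,0],[0,0,0]]]}' 62; done | egrep 'ee_|width'
python3 - <<'E'
from h import *
go(.6798,-.0967,.025,67.8)
E
```

```text
ee_pos: [0.5658, 0.2623, 0.1389]
ft_force: [0.7, 0.0, 0.7]
ee_pos: [0.6221, 0.0837, 0.1375]
width: 0.0621
ee_pos: [0.6783, -0.0934, 0.1373]
width: 0.0618
shift units [ 0.06 -0.13 -4.49]
yaw 68.0 turn units -0.03
```

```bash
python3 -m crank '{"steps":[[[0.06,-0.1,-0.6],[0,0,0]],[[0,0,-0.9],[0,0,0]],[[0,0,-0.9],[0,0,0]],[[0,0,-0.9],[0,0,0]],[[0,0,-0.7],[0,0,0]],[[0,0,-0.4],[0,0,0]],[[0,0,0],[0,0,0]],[[0,0,0],[0,0,0]],[[0,0,0],[0,0,0]]]}'
python3 -c "
from h import *
go(.6798,-.0967,.025,67.8)"
```

```text
time: 38.3
ee_pos: [0.6807, -0.0973, 0.0287]
eef_rot: [0.192, 0.981, 0.0, 0.001]
ft_force: [-0.8, -0.7, 0.3]
width: 0.0619
grip_force: 0.0
shift units [-0.04  0.03 -0.15]
yaw 67.9 turn units -0.02
```

```bash
python3 -m crank '{"steps":[[[0,0,0],[0,0,0]],[[0,0,0],[0,0,0]],[[0,0,0],[0,0,0]],[[0,0,0],[0,0,0]],[[0,0,0],[0,0,0]],[[0,0,0],[0,0,0]],[[0,0,0],[0,0,0]]]}' 28 20
python3 -m crank '{"steps":[[[0,0,0.3],[0,0,0]],[[0,0,0.9],[0,0,0]],[[0,0,0.9],[0,0,0]],[[0,0,0.9],[0,0,0]],[[0,0,0.9],[0,0,0]],[[0,0,0.4],[0,0,0]]]}' | egrep 'ee_|width'
for i in 1 2; do python3 -m crank '{"steps":[[[-0.31,0.95,0],[0,0,0]],[[-0.31,0.95,0],[0,0,0]],[[-0.31,0.95,0],[0,0,0]],[[-0.31,0.95,0],[0,0,0]],[[-0.31,0.95,0],[0,0,0]],[[-0.31,0.95,0],[0,0,0]],[[-0.31,0.95,0],[0,0,0]],[[-0.15,0.5,0],[0,0,0]],[[0,0,0],[0,0,0]],[[0,0,0],[0,0,0]]]}'; done | egrep 'ee_|width'
python3 - <<'E'
from h import *
go(.566,.2622,.065,67.9)
d=shot("side"); np.savez("side1.npz",**d); cv2.imwrite("pics/s2.png",cv2.resize(d["pixels"][200:400,160:440],(784,560)))
E
```

```text
time: 38.88
ee_pos: [0.6801, -0.0978, 0.0276]
eef_rot: [0.192, 0.981, 0.0, 0.0]
ft_force: [-0.7, 0.2, 2.3]
width: 0.0375
grip_force: 20.0
ee_pos: [0.6809, -0.0975, 0.1383]
width: 0.0374
ee_pos: [0.622, 0.0808, 0.1347]
width: 0.037
ee_pos: [0.5647, 0.2586, 0.1346]
width: 0.0378
shift units [ 0.05  0.14 -2.78]
yaw 67.9 turn units 0.01
```

View pics/s2.png

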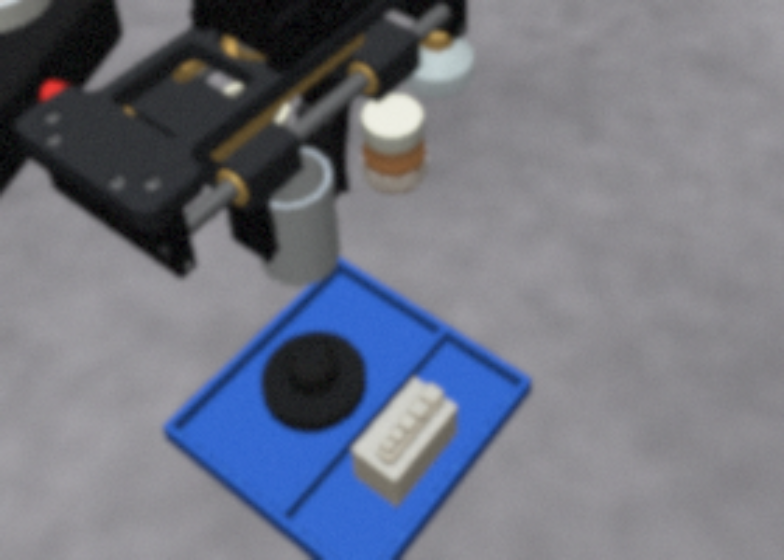

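The base lies flat in the wide bay at (313,380) and the quad sits in the narrow bay at (405,440). The narrow ring is held upright at (300,215). I'll lower to just above the stub and correct there.

```bash
python3 -m crank '{"steps":[[[0.03,0.1,-0.6],[0,0,0]],[[0,0,-0.9],[0,0,0]],[[0,0,-0.8],[0,0,0]],[[0,0,-0.3],[0,0,0]],[[0,0,0],[0,0,0]],[[0,0,0],[0,0,0]],[[0,0,0],[0,0,0]],[[0,0,0],[0,0,0]]]}'|egrep 'ee_pos|ft'
python3 - <<'E'
from h import *
go(.566,.2622,.0406,67.9)
E
```

```text
ee_pos: [0.5653, 0.2624, 0.071]
ft_force: [0.1, -0.2, -1.5]
shift units [ 0.03 -0.01 -1.22]
yaw 67.9 turn units 0.0
```

```bash
for i in 1 2 3 4; do python3 -m crank '{"steps":[[[0.01,0,-0.12],[0,0,0]],[[0,0,-0.12],[0,0,0]],[[0,0,0],[0,0,0]],[[0,0,0],[0,0,0]]]}'; done | egrep 'ee_pos|ft'
```

```text
ee_pos: [0.5648, 0.2621, 0.0637]
ft_force: [-0.6, -0.4, -0.6]
ee_pos: [0.565, 0.2621, 0.0575]
ft_force: [0.8, 0.0, -0.4]
ee_pos: [0.5653, 0.2621, 0.0516]
ft_force: [0.7, -0.4, -0.7]
ee_pos: [0.5656, 0.2621, 0.0456]
ft_force: [0.2, -0.5, -1.6]
```

Sliding freely over the stub; 5 mm more.

```bash
python3 -m crank '{"steps":[[[0.01,0,-0.12],[0,0,0]],[[0,0,0],[0,0,0]],[[0,0,0],[0,0,0]]]}'|egrep 'ee_pos|ft'
for i in 1 2 3 4; do python3 -m crank '{"steps":[[[0,0,-0.03],[0,0,0]],[[0,0,0],[0,0,0]],[[0,0,0],[0,0,0]]]}'; done | egrep 'ee_pos|ft'
```

```text
ee_pos: [0.5659, 0.2621, 0.0427]
ft_force: [-1.0, -0.4, -1.3]
ee_pos: [0.5659, 0.2622, 0.0421]
ft_force: [-0.1, -0.0, -1.1]
ee_pos: [0.5659, 0.2621, 0.0413]
ft_force: [0.0, -0.1, -0.7]
ee_pos: [0.566, 0.2622, 0.0406]
ft_force: [-0.2, -0.0, 0.6]
ee_pos: [0.5661, 0.2623, 0.0405]
ft_force: [-2.4, -1.6, 6.4]
```

Seated at the expected height. Now release, retreat and inspect.

```bash
python3 -m crank '{"steps":[[[0,0,0.02],[0,0,0]],[[0,0,0],[0,0,0]],[[0,0,0],[0,0,0]],[[0,0,0],[0,0,0]],[[0,0,0.3],[0,0,0]],[[0,0,0.9],[0,0,0]],[[0,0,0.9],[0,0,0]],[[0,0,0.9],[0,0,0]],[[0,0,0.9],[0,0,0]],[[0,0,0.9],[0,0,0]]]}' 60 | grep ee_
python3 -m crank '{"steps":[[[-0.3,-0.9,0.6],[0,0,0]],[[-0.3,-0.9,0.6],[0,0,0]],[[-0.3,-0.9,0.6],[0,0,0]],[[-0.3,-0.9,0.6],[0,0,0]],[[-0.3,-0.9,0.6],[0,0,0]],[[-0.3,-0.9,0.6],[0,0,0]],[[-0.3,-0.9,0.6],[0,0,0]],[[-0.3,-0.9,0.6],[0,0,0]],[[-0.3,-0.9,0],[0,0,0]],[[0,0,0],[0,0,0]]]}' | egrep 'ee_|ft'
python3 - <<'E'
from h import *
a=shot("scene"); b=shot("side"); measure(b); print(); measure(a)
cv2.imwrite("pics/f.png",np.vstack([np.hstack([cv2.resize(a["pixels"][130:330,130:450],(400,250)),cv2.resize(b["pixels"][200:400,180:500],(400,250))]),np.hstack([cv2.resize(b["pixels"][100:300,180:500],(400,250)),cv2.resize(a["pixels"][100:200,350:510],(400,250))])]))
E
```

```text
ee_pos: [0.5658, 0.2623, 0.162]
ee_pos: [0.4984, 0.0548, 0.281]
ft_force: [-0.7, -0.5, 0.2]
tray px [353 153] [ 548.1 -280.2] [189.9 132.4] 9.5 
tray px [282 345] [538.7 274.7] [137.7 137.6] 67.7 
px 64 24 4221 zt 0.0979 rect [1858.4 -915. ] [ 19.3 789.3] 0.1 circ [1856.5 -915. ] 394.7
px 425 62 4035 zt 0.097 rect [ 411.7 -751.3] [394.7 141. ] 77.2 circ [ 369.6 -741.8] 197.9
px 270 91 996 zt 0.094 rect [ 802.8 -398.1] [98.1 84.3] 7.8 circ [ 804.9 -411.7] 56.2
px 373 134 435 zt 0.0591 rect [ 498.5 -292.1] [47.7 47.5] 86.6 circ [ 499.  -291.5] 25.9
px 337 142 413 zt 0.0431 rect [ 588.3 -278.8] [53.5 52. ] 7.8 circ [ 583.8 -280.6] 32.4
px 137 211 9094 zt 0.083 rect [859.3 120.8] [ 71.  169.8] 0.2 circ [856.6 120.8] 85.0
px 315 205 584 zt 0.0587 rect [564.3  10. ] [ 9.5 12.2] 15.6 circ [564.4   9.9] 6.7
px 248 241 728 zt 0.0415 rect [662.5 108.9] [50.2 51.3] 18.0 circ [662.2 108.2] 26.8
px 299 241 708 zt 0.054 rect [567.7 102.9] [36.5 37.2] 16.1 circ [567.3 103.5] 19.3
px 266 312 1293 zt 0.0693 rect [564.4 264.8] [34.4 36.9] 41.4 circ [564.4 263.6] 19.7
px 303 354 867 zt 0.043 rect [504.
[... 686 characters left out ...]
x 362 182 413 zt 0.0519 rect [571.8 100.3] [36.4 37.3] 14.1 circ [572.3 100.6] 19.7
px 330 194 465 zt 0.0567 rect [568.2   8.2] [10.8 11.2] 42.5 circ [567.8   8. ] 6.6
px 394 208 499 zt 0.0397 rect [666.9 105.9] [49.9 50.3] 59.0 circ [667.  107.6] 27.2
px 486 241 7300 zt 0.0815 rect [862.8 119. ] [170.5  70.1] 89.8 circ [863.8 119. ] 85.4
px 179 240 841 zt 0.0579 rect [ 502.3 -296.8] [45.5 50.1] 65.9 circ [ 502.8 -295.3] 26.1
px 19 276 5091 zt 0.0707 rect [ 425.1 -525.5] [ 59.6 167.4] 84.1 circ [ 425.1 -535. ] 84.9
px 211 276 830 zt 0.0421 rect [ 594.8 -284.9] [63.7 43.8] 9.2 circ [ 592.6 -286.1] 34.4
px 398 329 5197 zt 0.0609 rect [ 872.7 -122.1] [131.3  46.3] 90.0 circ [ 871.6 -122.2] 69.0
```

View pics/f.png

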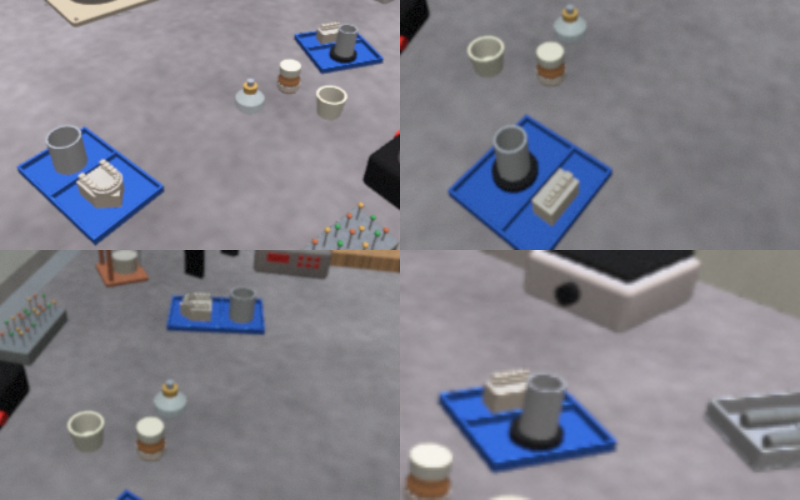

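All five pieces are in their bays. The narrow ring's top reads 67–69 mm against an expected 68, so it rests on the disc. The jar, cup and lamp have not moved.

```bash
python3 -c "
from bench import ticket
print(ticket.close_job())"
```

```text
the job is handed in; nothing more can be done
None
```

Both cases are made up as asked, with the base set down and released before the narrow ring went over it; the jar, cup and lamp stand where they were, and the job is handed in with no verdict returned.

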